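# Sort closed tins of silver and wax by heft

## Robot

A 6-joint arm with a two-finger parallel gripper is mounted at the origin on the work surface. World frame = base frame: x ahead of the robot, y to its left, z up, the work surface at z = 0. Lengths are in m, angles in rad, forces in N, time in s.
With the tool pointing down it reaches from about 0.3 to 0.85 m from the base axis. Payload 4.2 kg.
Tool frame: the origin (TCP) lies at the very end of the fingers, on their centre line; the grasp point (between the pads) lies 19 mm behind it; y points along the fingers, x is the direction in which the jaws open and shut, and the axes are right-handed (so a half turn about y gives the same grasp; the last joint's range is limited). The gripper opens to 91 mm and grips with 3 to 60 N. Pads are 32 mm wide; open, the fingers measure 118 mm over their backs; the gripper's body (76 mm by 178 mm) begins 60 mm behind the grasp point.
Start: joints at [1.189, 0.32, 1.565, -0, 1.257, -0.02], TCP at [0.204, 0.538, 0.214] pointing down, gripper open.
Joint ranges: [-3.11, 3.11], [-0.84, 2.01], [0.21, 2.61], [-1.34, 4.49], [0.05, 2.63], [-2.56, 2.56]. Speed limits (rad/s): [2.57, 2.57, 3.14, 3.14, 3.14, 3.14].

## Interface

Orientations are given as a rotation vector (axis times angle).
In Python, from cell import bot gives the robot as it stands.
- The arm moves only by the tool drive_tool, never from a script. Its arguments are lists of equal length, an entry for each row: "slide": the shift along the world's x, y, z in mm, a list of three; "spin": the turn about the world's z in rad; "fingers": the opening, from 0 (shut) to 1 (fully open). In form: {"slide": [[x, y, z], ...], "spin": [spin, ...], "fingers": [fingers, ...]}. A call has 1 to 8 rows; each row shifts and turns the commanded pose from where the row before left it; what a row does not reach is not made up. A row lasts 1/10 s, in which the tool goes at most 50 mm and 8.59 degrees, less where a joint would pass 70% of its speed; a pose out of reach is approached as far as the arm can. A call is refused whole if a number of a shift passes 50 or a number of a turn 0.15, either way. A call with a gripper value outside its range is refused whole. The fingers move at their own pace and stop on an object; the grip force is fixed at half the most. Time passes only in rows, so rows that do not move let the fingers close. It gives the time, the measured TCP pose, the force and the opening at its end, in the units of the state.
- bot.observe(): the state, without advancing time (a new reading comes with each control period).
- bot.capture(name): name is "scene" or "side" or "wrist"; returns a dict with "img" (384x512x3 uint8, red, green, blue), "vertical_fov" (degrees; the focal length in pixels is half the picture's height over the tangent of half this angle, whatever the lens; pixels are square), "cx", "cy" (the principal point, pixels), "k1" (the pictures are not rectified: a ray, as slopes to the right and down, at radius r is drawn at 1 + k1 r^2 times it, then the intrinsics apply), "world_from_camera" (4x4, takes a point from camera to world coordinates). Camera axes: x right, y down, z forward; pixel columns grow to the right and rows downward; lengths in m; the calibration is good to about 2 mm. A picture is of the moment at which its call begins. There is no depth.
- bot.hand_in(): hands the job in, once; it reports no verdict.
Trained networks look in the newest picture that a camera, given by its name, has taken for a name from the list of things; names that differ only in an ending like _2 or _b are one class to them, and where a whole thing is asked for, a point or a joint stands for the part that bears it (a point fixed in the world has none). Each returns a list of dicts, best first, with "p" (0 to 1); they miss things now and then, are a little off and sometimes report something else, mostly with a low value. They report only what shows in the picture. A call takes as long as a camera call. They do not tell look-alikes from the thing itself.
- bot.find_in(camera, label): "location" ([row, column] in pixels, amid what is visible of it).
- bot.cut_out(camera, label): "mask" (384x512 bool, what is visible of it) and "location" ([row, column] in pixels, amid what is visible of it).
The state is a dict: "clock": time; "qpos": joint angles; "joint_velocities": joint speeds; "joint_torque": joint torques, N m; "tcp_pos": TCP position; "tool_rot": TCP orientation; "wrist_force": force on the tool from outside, world axes, zero at the start; "wrist_torque": the same for the moment, N m; "finger_gap": finger opening in m.
Only numpy, scipy, OpenCV 4.12 (cv2) and the standard library are available. Lean on these libraries where they do the work, as an engineer would, in place of code of your own. Each camera call takes 0.05 s, during which the arm holds its last target. There are 200 camera calls.

## Task

The three plain aluminium tins on the bench mat each hold either a cast silver slug or a light wax blank, and the lids stay shut, so lift them and tell by the weight. Stand every tin with silver upright in the blue tray lined in red and every tin with wax upright in the wooden tray, flat on the tray floor, setting them down without dropping or knocking them. Leave the brass-lidded tin, the charcoal block, the torch and the pliers where they are.

Things in the scene. Friction and masses are not known exactly. Their poses are not given: they have to be found in the camera images.
- tin_1: closed round tin, bare aluminium, 52 mm diameter, 48 mm high, upright on the 3 mm thick grey bench mat; origin at the centre of its underside. The three plain tins look alike; the number tells nothing. Hidden inside, loose: a silver slug (300 to 410 g in all) or a wax blank (60 to 105 g in all). One or two of the three hold silver; which ones changes from run to run.
- tin_2: closed round tin, bare aluminium, 52 mm diameter, 48 mm high, upright on the 3 mm thick grey bench mat; origin at the centre of its underside. The three plain tins look alike; the number tells nothing. Hidden inside, loose: a silver slug (300 to 410 g in all) or a wax blank (60 to 105 g in all). One or two of the three hold silver; which ones changes from run to run.
- tin_3: closed round tin, bare aluminium, 52 mm diameter, 48 mm high, upright on the 3 mm thick grey bench mat; origin at the centre of its underside. The three plain tins look alike; the number tells nothing. Hidden inside, loose: a silver slug (300 to 410 g in all) or a wax blank (60 to 105 g in all). One or two of the three hold silver; which ones changes from run to run.
- tray_silver: blue steel stock tray lined in red, for silver: 250 mm long (its x) by 150 mm wide (its y), open-topped, rim 28 mm high, walls and floor 5 mm thick; fixed; origin at the centre of its underside, so tins stand at z = 5 mm in its frame. Left or right of the mat (the two swap), turned by up to 12 degrees.
- tray_wax: light wooden stock tray with cork floor, for wax: 250 mm long (its x) by 150 mm wide (its y), open-topped, rim 28 mm high, walls and floor 5 mm thick; fixed; origin at the centre of its underside, so tins stand at z = 5 mm in its frame. Left or right of the mat (the two swap), turned by up to 12 degrees.
- tin_checked: tin like the others (52 mm diameter, 48 mm high, origin at the centre of its underside) but with a brass-yellow lid, standing among them on the mat; the four tins form a rough square, centres at least 105 mm apart; already dealt with. A bystander: not to be moved.
- charcoal: black charcoal soldering block, 90 by 170 by 35 mm high, lying beyond the mat; origin at the centre of its underside, long side along its y. A bystander: not to be moved.
- torch: hand gas torch with red handle, brass valves and copper burner, 290 mm long along its x, 41 mm high, lying beyond the trays; origin near its valves, on the bench. A bystander: not to be moved.
- pliers: flat-nose pliers with green handles, 160 mm long along its x, 10 mm high, lying beyond the trays; origin near the middle, on the bench. A bystander: not to be moved.
Mind the look-alikes: they are no part of the job. Leave any green or orange look-alike of the tin_3 alone. Leave any turquoise look-alike of the tin_2 alone.

How it is judged:
By the outcome, as a careful person would: the job done as asked, in the order asked, and still so for the second after the job is handed in, with the robot touching nothing.
It also fails if it takes over 64 s, if anything falls off the work surface, if the arm or the gripper's body presses on something with over 40 N, if the wrist force passes 120 N, or if a joint passes its speed limit or range.

## Working session

There is one attempt and no reset: what is moved stays moved. The work goes in short steps, Python scripts to look and compute and a tool call to move; the robot and the scene stay as the last step left them, time stands still between calls to the robot, and variables do not carry over. Pictures are saved under pics/ and viewed, about 8 in all and at most 12, crops included, and the job is handed in when it is done.

Besides the shell and the picture viewer there is one more tool, called after "Call:" by a JSON object that holds its "op" and its "data". drive_tool: Moves the arm, as the interface text tells. Its arguments: {"type":"object","properties":{"slide":{"type":"array","items":{"type":"array","items":{"type":"number"}}},"spin":{"type":"array","items":{"type":"number"}},"fingers":{"type":"array","items":{"type":"number"}}},"required":["slide","spin","fingers"]}

```bash
ls; mkdir -p pics; cat > h.py <<'E'
import numpy as np, cv2
from cell import bot
def K(c):
    h,w=c["img"].shape[:2]; f=h/2/np.tan(np.radians(c["vertical_fov"])/2); return f,c["cx"],c["cy"],c["k1"]
def ray(c,row,col):
    f,cx,cy,k=K(c); d=np.array([(col-cx)/f,(row-cy)/f]); u=d.copy()
    for _ in range(20): u=d/(1+k*(u@u))
    T=np.array(c["world_from_camera"]); return T[:3,3],T[:3,:3]@np.r_[u,1]
def at(c,row,col,z):
    o,d=ray(c,row,col); return o+d*(z-o[2])/d[2]
def proj(c,P):
    f,cx,cy,k=K(c); T=np.array(c["world_from_camera"]); p=T[:3,:3].T@(np.array(P)-T[:3,3]); u=p[:2]/p[2]; u=u*(1+k*(u@u)); return cy+f*u[1],cx+f*u[0]
def save(c,n): cv2.imwrite("pics/"+n,c["img"][:,:,::-1])
E
python3 - <<'E'
from h import *
s=bot.observe(); print({k:np.round(v,3).tolist() for k,v in s.items()})
ims=[]
for n in ["scene","side"]:
    c=bot.capture(n); ims.append(c["img"])
    print(n,np.round(c["world_from_camera"],2).tolist())
    for l in ["tin_1","tin_checked","tray_silver","tray_wax"]:
        for r in bot.find_in(n,l):
            if r["p"]>.2: print(l,round(r["p"],2),np.round(r["location"],1),np.round(at(c,*r["location"],.027 if 'tin' in l else .0),3))
for n,i in zip("ab",ims): cv2.imwrite(f"pics/{n}.png",cv2.resize(i[:,:,::-1],(800,600),interpolation=cv2.INTER_CUBIC))
E
```

```text
pics
{'clock': 0.0, 'qpos': [1.189, 0.32, 1.566, -0.0, 1.257, -0.02], 'joint_velocities': [0.0, -0.0, 0.0, 0.001, -0.0, -0.001], 'joint_torque': [-0.0, -41.246, -23.198, 0.073, 0.046, -0.0], 'tcp_pos': [0.203, 0.537, 0.213], 'tool_rot': [-1.36, -0.938, 0.94], 'wrist_force': [0.301, 0.097, 0.584], 'wrist_torque': [-0.024, -0.056, -0.034], 'finger_gap': 0.091}
scene [[0.68, 0.52, -0.51, 1.1], [0.73, -0.49, 0.48, -0.53], [0.0, -0.7, -0.71, 0.8], [0.0, 0.0, 0.0, 1.0]]
tin_1 0.81 [183.4 221.4] [ 0.459 -0.063  0.027]
tin_1 0.8 [172.2 329.1] [0.621 0.173 0.027]
tin_1 0.72 [187.1 287.3] [0.584 0.052 0.027]
tin_1 0.69 [210.8 249.4] [ 0.579 -0.074  0.027]
tin_1 0.64 [150.  213.2] [0.339 0.006 0.027]
tin_1 0.24 [125.4 322.8] [0.474 0.318 0.027]
tin_checked 0.98 [160.6 262.5] [0.466 0.076 0.027]
tray_silver 0.67 [245.7 133.5] [ 0.457 -0.329  0.   ]
tray_wax 0.62 [126.3 324.4] [0.458 0.348 0.   ]
side [[0.85, -0.31, 0.42, 0.16], [-0.53, -0.5, 0.69, -0.64], [-0.01, -0.81, -0.59, 0.6], [0.0, 0.0, 0.0, 1.0]]
tin_1 0.96 [223.4 233.9] [ 0.454 -0.051  0.027]
tin_1 0.86 [186.5 259.1] [0.589 0.049 0.027]
tin_1 0.81 [227.1 182.8] [0.342 0.002 0.027]
tin_1 0.68 [211.5 286.9] [ 0.59  -0.083  0.027]
tin_1 0.67 [225.1 340.2] [ 0.669 -0.194  0.027]
tin_1 0.65 [163.4 247.7] [0.625 0.173 0.027]
tin_checked 0.86 [196.  218.7] [0.473 0.069 0.027]
tray_silver 0.85 [312.5 296.5] [ 0.443 -0.323  0.   ]
tray_wax 0.88 [161.3 178.1] [0.461 0.345 0.   ]
```

View pics/a.png

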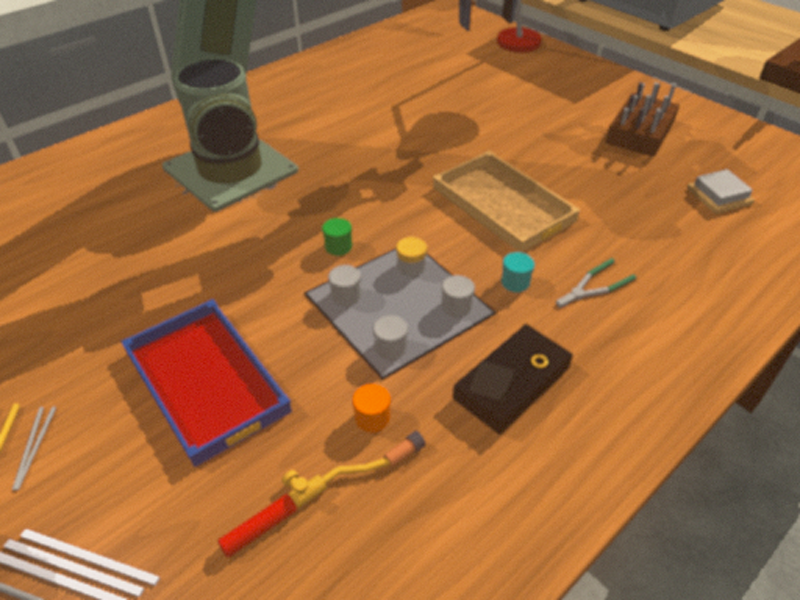

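View pics/b.png

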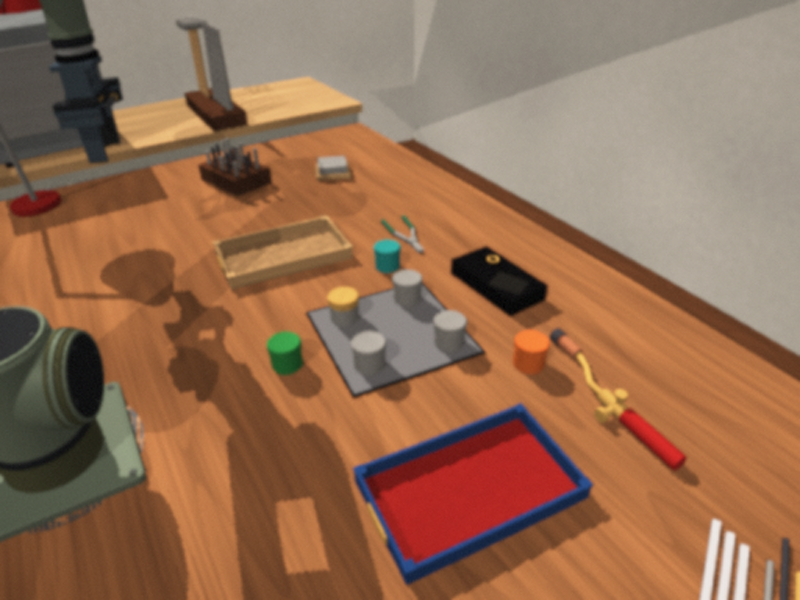

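The plain tins are at scene (r183,c221), (r187,c287) and (r211,c249). The brass-lidded tin is at (r160,c262). The green, orange and turquoise tins are off the mat and count as look-alikes. Next I fit the poses from the masks.

```bash
cat > fit.py <<'E'
from h import *
from scipy.optimize import minimize
from scipy.spatial.transform import Rotation as R
def sil(c,P):
    q=np.array([proj(c,p)[::-1] for p in P],np.float32); m=np.zeros((384,512),np.uint8)
    cv2.fillConvexPoly(m,np.round(cv2.convexHull(q)*16).astype(np.int32),255,cv2.LINE_AA,4); return m/255.
a=np.linspace(0,2*np.pi,32)[:-1]
def cyl(p,z): return [[p[0]+.026*np.cos(t),p[1]+.026*np.sin(t),z+h] for t in a for h in (0,.048)]
def tray(p): 
    C,S=np.cos(p[2]),np.sin(p[2]); return [[p[0]+C*u-S*v,p[1]+S*u+C*v,h] for u in(-.125,.125) for v in(-.075,.075) for h in(0,.028)]
def fit(obs,gen,p0,st):
    def cost(p): return sum(1-np.minimum(m,sil(c,gen(p))).sum()/np.maximum(m,sil(c,gen(p))).sum() for c,m in obs)/len(obs)
    sx=np.vstack([p0]+[np.array(p0)+np.eye(len(p0))[i]*st[i] for i in range(len(p0))])
    r=minimize(cost,p0,method="Nelder-Mead",options=dict(initial_simplex=sx,xatol=1e-4,fatol=1e-4)); return r.x,r.fun
E
python3 - <<'E'
from fit import *
G={"A":(.456,-.057),"B":(.586,.05),"C":(.585,-.079),"chk":(.47,.072)}
ob={k:[] for k in list(G)+["tray_silver","tray_wax"]}
for n in ["scene","side"]:
    c=bot.capture(n)
    for l in ["tin_1","tin_checked","tray_silver","tray_wax"]:
        for r in bot.cut_out(n,l):
            if r["p"]<.3: continue
            m=r["mask"].astype(float)
            if 'tray' in l:
                if not ob[l] or ob[l][-1][0] is not c: ob[l].append((c,m))
                continue
            w=at(c,*r["location"],.027)
            for k in G:
                if (k=="chk")==(l=="tin_checked") and np.hypot(*(w[:2]-G[k]))<.025: ob[k].append((c,m))
for k in G:
    for o in [ob[k]]+[[x] for x in ob[k]]: print(k,len(o),*np.round(fit(o,lambda p:cyl(p,.003),G[k],(.01,.01)),4) if 0 else [np.round(v,4) for v in fit(o,lambda p:cyl(p,.003),G[k],(.01,.01))])
for k,y in(("tray_silver",-.325),("tray_wax",.345)):
    for th in (0,np.pi/2):
        for o in [ob[k]]+[[x] for x in ob[k]]: print(k,len(o),[np.round(v,4) for v in fit(o,tray,(.455,y,th),(.02,.02,.15))])
s=bot.observe(); print(R.from_rotvec(s["tool_rot"]).as_matrix().round(3),s["clock"])
E
```

```text
A 2 [ 0.4523 -0.0617] 0.1546
A 1 [ 0.4507 -0.0608] 0.1365
A 1 [ 0.4551 -0.0585] 0.1665
B 2 [0.5966 0.0566] 0.1731
B 1 [0.594  0.0589] 0.1362
B 1 [0.5988 0.0597] 0.2049
C 2 [ 0.5884 -0.0847] 0.1223
C 1 [ 0.5884 -0.0847] 0.1039
C 1 [ 0.5904 -0.0824] 0.1365
chk 2 [0.4732 0.0694] 0.1701
chk 1 [0.4741 0.0677] 0.1733
chk 1 [0.4738 0.0702] 0.1639
tray_silver 2 [array([ 0.448 , -0.3289, -0.115 ]), np.float64(0.0344)]
tray_silver 1 [array([ 0.448 , -0.3293, -0.1122]), np.float64(0.0326)]
tray_silver 1 [array([ 0.4479, -0.3278, -0.1067]), np.float64(0.0325)]
tray_silver 2 [array([ 0.4478, -0.3286,  3.0276]), np.float64(0.0341)]
tray_silver 1 [array([ 0.448 , -0.3294,  3.028 ]), np.float64(0.0326)]
tray_silver 1 [array([ 0.4475, -0.3278,  3.0355]), np.float64(0.0328)]
tray_wax 2 [array([ 0.4623,  0.3287, -0.0985]), np.float64(0.035)]
tray_wax 1 [array([ 0.4613,  0.3281, -0.0961]), np.float64(0.0294)]
tray_wax 1 [array([ 0.4635,  0.3299, -0.0904]), np.float64(0.0357)]
tray_wax 2 [array([0.4625, 0.3287, 3.045 ]), np.float64(0.0351)]
tray_wax 1 [array([ 0.4616,  0.3278, -0.102 ]), np.float64(0.0289)]
tray_wax 1 [array([0.4639, 0.3298, 3.0495]), np.float64(0.0361)]
[[ 0.354  0.    -0.935]
 [ 0.935  0.     0.354]
 [ 0.    -1.    -0.   ]] 1.0
```

Call:
{"op": "drive_tool", "data": {"slide": [[25, -30, -4], [25, -30, -4], [25, -30, -4], [25, -30, -4], [25, -30, -4], [25, -30, -4], [25, -30, -4], [25, -30, -4]], "spin": [0.03, 0.03, 0.03, 0.03, 0.03, 0.03, 0.03, 0.03], "fingers": [1, 1, 1, 1, 1, 1, 1, 1]}}

```text
clock: 1.8
tcp_pos: [0.4044, 0.2965, 0.182]
tool_rot: [-1.264, -1.121, 1.119]
wrist_force: [0.8, 0.5, 0.2]
finger_gap: 0.0909
```

Call:
{"op": "drive_tool", "data": {"slide": [[25, -30, -4], [25, -30, -4], [25, -30, -4], [25, -30, -4], [25, -30, -4], [25, -30, -4], [25, -30, -4], [20, -30, -4]], "spin": [0, 0, 0, 0, 0, 0, 0, 0], "fingers": [1, 1, 1, 1, 1, 1, 1, 1]}}

```text
clock: 2.6
tcp_pos: [0.5999, 0.0564, 0.1498]
tool_rot: [-1.265, -1.119, 1.118]
wrist_force: [0.4, -1.6, -0.2]
finger_gap: 0.0912
```

```bash
cat > look.py <<'E'
from fit import *
import sys
c=bot.capture("wrist"); s=bot.observe()
print("tcp",np.round(s["tcp_pos"],4),"t",s["clock"],"F",np.round(s["wrist_force"],2))
for r in bot.cut_out("wrist","tin_1"):
    if r["p"]<.3: continue
    w=at(c,*r["location"],.04); p,f=fit([(c,r["mask"].astype(float))],lambda p:cyl(p,.003),w[:2],(.01,.01))
    print(round(r["p"],2),np.round(r["location"]),np.round(p,4),round(f,3),"edge" if r["mask"][[0,-1]].any() or r["mask"][:,[0,-1]].any() else "")
if len(sys.argv)>1: save(c,sys.argv[1])
E
python3 look.py w1.png
```

```text
tcp [0.6026 0.0518 0.149 ] t 2.65 F [ 3.24 -3.17 -0.12]
0.92 [197. 392.] [0.6231 0.1719] 0.144 
0.9 [188. 255.] [0.5972 0.0568] 0.06 
0.88 [31. 81.] [ 0.4522 -0.0629] 0.058 edge
0.87 [193.  97.] [ 0.589  -0.0828] 0.103
```

View pics/w1.png

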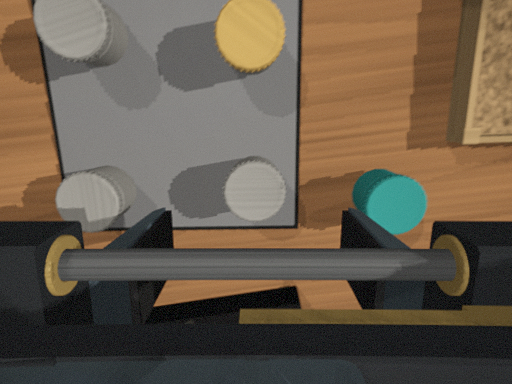

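The wrist picture shows plain tin B at (188,255) between the fingers. The turquoise look-alike at (200,390) is clear of them. I'm going down.

Call:
{"op": "drive_tool", "data": {"slide": [[-5, 5, -30], [0, 0, -35], [0, 0, -35], [0, 0, -20], [0, 0, -11], [0, 0, -4], [0, 0, 0]], "spin": [0, 0, 0, 0, 0, 0, 0], "fingers": [1, 1, 1, 1, 1, 1, 1]}}

```text
clock: 3.4
tcp_pos: [0.5938, 0.0631, 0.0153]
tool_rot: [-1.264, -1.12, 1.119]
wrist_force: [1.6, 0.0, 0.3]
finger_gap: 0.0912
```

Call:
{"op": "drive_tool", "data": {"slide": [[0, 0, 0], [0, 0, 0], [0, 0, 0], [0, 0, 0], [0, 0, 0], [0, 0, 0], [0, 0, 0], [0, 0, 0]], "spin": [0, 0, 0, 0, 0, 0, 0, 0], "fingers": [0.5, 0.5, 0.5, 0.5, 0.5, 0.5, 0.5, 0.5]}}

```text
clock: 4.2
tcp_pos: [0.5937, 0.062, 0.0155]
tool_rot: [-1.265, -1.119, 1.12]
wrist_force: [-1.1, -5.4, 5.8]
finger_gap: 0.0519
```

Call:
{"op": "drive_tool", "data": {"slide": [[0, 0, 5], [0, 0, 15], [0, 0, 25], [0, 0, 25], [0, 0, 20], [0, 0, 5], [0, 0, 0], [0, 0, 0]], "spin": [0, 0, 0, 0, 0, 0, 0, 0], "fingers": [0.5, 0.5, 0.5, 0.5, 0.5, 0.5, 0.5, 0.5]}}

```text
clock: 5.0
tcp_pos: [0.5924, 0.063, 0.1084]
tool_rot: [-1.262, -1.117, 1.12]
wrist_force: [0.1, -0.3, -4.0]
finger_gap: 0.052
```

Call:
{"op": "drive_tool", "data": {"slide": [[0, 0, 0], [0, 0, 0], [0, 0, 0]], "spin": [0, 0, 0], "fingers": [0.5, 0.5, 0.5]}}

```text
clock: 5.3
tcp_pos: [0.5932, 0.0628, 0.1092]
tool_rot: [-1.263, -1.118, 1.12]
wrist_force: [-0.5, 0.7, -4.1]
finger_gap: 0.0517
```

```bash
python3 - <<'E'
from h import *
for i in range(4):
    s=bot.observe(); print(np.round(s["wrist_force"],2),np.round(s["tcp_pos"],4),np.round(s["joint_torque"],2)); bot.capture("wrist")
E
```

```text
[-0.53  0.69 -4.08] [0.5932 0.0628 0.1092] [ 2.000e-02 -4.708e+01 -2.196e+01 -2.000e-02  8.000e-02  0.000e+00]
[ 0.43 -0.58 -4.35] [0.5933 0.0628 0.1094] [ 1.000e-02 -4.705e+01 -2.198e+01 -2.000e-02  8.000e-02  0.000e+00]
[ 0.59 -0.25 -3.87] [0.5934 0.0628 0.1096] [ 1.000e-02 -4.704e+01 -2.199e+01 -2.000e-02  7.000e-02  0.000e+00]
[-0.37  0.05 -3.23] [0.5935 0.0628 0.1097] [ 0.000e+00 -4.704e+01 -2.201e+01 -2.000e-02  7.000e-02  0.000e+00]
```

The wrist reads about -3.9 N, so B holds silver (about 400 g). I'm carrying it to the far end of the blue tray.

Call:
{"op": "drive_tool", "data": {"slide": [[-2, -10, 0], [-5, -20, 0], [-7, -30, 0], [-8, -40, 0], [-9, -40, 0], [-9, -40, 0], [-9, -40, 0], [-9, -40, 0]], "spin": [0, 0, 0, 0, 0, 0, 0, 0], "fingers": [0.5, 0.5, 0.5, 0.5, 0.5, 0.5, 0.5, 0.5]}}

```text
clock: 6.3
tcp_pos: [0.5346, -0.1994, 0.1102]
tool_rot: [-1.265, -1.119, 1.119]
wrist_force: [0.4, -0.2, -4.3]
finger_gap: 0.0516
```

Call:
{"op": "drive_tool", "data": {"slide": [[-9, -40, 0], [-9, -40, 0], [-5, -30, 0], [-3, -20, 0], [-2, -9, 0], [0, 0, 0], [0, 0, 0]], "spin": [0, 0, 0, 0, 0, 0, 0], "fingers": [0.5, 0.5, 0.5, 0.5, 0.5, 0.5, 0.5]}}

```text
clock: 7.0
tcp_pos: [0.5073, -0.3354, 0.1098]
tool_rot: [-1.263, -1.119, 1.118]
wrist_force: [-0.1, 0.7, -3.1]
finger_gap: 0.0518
```

```bash
python3 look.py w2.png
```

```text
tcp [ 0.5075 -0.335   0.1099] t 7.05 F [-0.42 -0.04 -3.3 ]
0.72 [243. 258.] [ 0.5243 -0.3364] 0.623
```

View pics/w2.png

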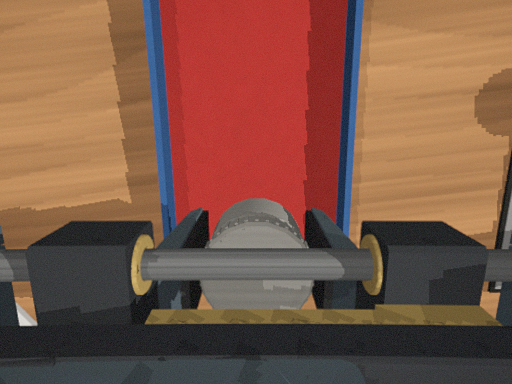

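The held tin B is upright, centred between the tray walls at about columns 165 and 345. I'm lowering it.

Call:
{"op": "drive_tool", "data": {"slide": [[0, 0, -15], [0, 0, -25], [0, 0, -25], [0, 0, -13], [0, 0, -6], [0, 0, -2], [0, 0, -2], [0, 0, -1]], "spin": [0, 0, 0, 0, 0, 0, 0, 0], "fingers": [0.5, 0.5, 0.5, 0.5, 0.5, 0.5, 0.5, 0.5]}}

```text
clock: 7.9
tcp_pos: [0.5082, -0.3366, 0.0218]
tool_rot: [-1.266, -1.12, 1.119]
wrist_force: [-0.7, 0.3, -4.3]
finger_gap: 0.0515
```

Call:
{"op": "drive_tool", "data": {"slide": [[0, 0, -1], [0, 0, -1]], "spin": [0, 0], "fingers": [0.5, 0.5]}}

```text
clock: 8.1
tcp_pos: [0.5078, -0.3364, 0.0195]
tool_rot: [-1.265, -1.119, 1.119]
wrist_force: [0.5, 0.4, -2.7]
finger_gap: 0.052
```

Call:
{"op": "drive_tool", "data": {"slide": [[0, 0, -1], [0, 0, -0.5], [0, 0, 0]], "spin": [0, 0, 0], "fingers": [0.5, 0.5, 0.5]}}

```text
clock: 8.4
tcp_pos: [0.5075, -0.3362, 0.0175]
tool_rot: [-1.264, -1.119, 1.119]
wrist_force: [-0.8, 0.7, -4.2]
finger_gap: 0.0517
```

Call:
{"op": "drive_tool", "data": {"slide": [[0, 0, -0.5], [0, 0, -0.5], [0, 0, 0]], "spin": [0, 0, 0], "fingers": [0.5, 0.5, 0.5]}}

```text
clock: 8.7
tcp_pos: [0.5075, -0.3363, 0.0175]
tool_rot: [-1.265, -1.119, 1.119]
wrist_force: [-3.1, 1.7, 5.5]
finger_gap: 0.0517
```

Contact: the force has reversed to +5.5 N. I'm releasing and lifting.

Call:
{"op": "drive_tool", "data": {"slide": [[0, 0, 0], [0, 0, 0], [0, 0, 0], [0, 0, 0], [0, 0, 0], [0, 0, 10], [0, 0, 25], [0, 0, 40]], "spin": [0, 0, 0, 0, 0, 0, 0, 0], "fingers": [0.95, 0.95, 0.95, 0.95, 0.95, 0.95, 0.95, 0.95]}}

```text
clock: 9.5
tcp_pos: [0.5061, -0.3353, 0.0906]
tool_rot: [-1.259, -1.117, 1.119]
wrist_force: [0.8, -0.1, -0.0]
finger_gap: 0.0865
```

Call:
{"op": "drive_tool", "data": {"slide": [[2, 15, 35], [7, 40, 0], [14, 40, 0], [14, 40, 0], [14, 40, 0], [14, 40, 0], [10, 30, 0], [6, 8, 0]], "spin": [0, 0, 0, 0, 0, 0, 0, 0], "fingers": [1, 1, 1, 1, 1, 1, 1, 1]}}

```text
clock: 10.3
tcp_pos: [0.5893, -0.0802, 0.1273]
tool_rot: [-1.263, -1.123, 1.12]
wrist_force: [0.0, -0.5, 0.0]
finger_gap: 0.0913
```

Call:
{"op": "drive_tool", "data": {"slide": [[0, 0, 0], [0, 0, 0]], "spin": [0, 0], "fingers": [1, 1]}}

```text
clock: 10.5
tcp_pos: [0.5883, -0.0841, 0.1267]
tool_rot: [-1.265, -1.119, 1.119]
wrist_force: [0.1, 0.3, 0.9]
finger_gap: 0.0913
```

```bash
python3 look.py
```

```text
tcp [ 0.5881 -0.0845  0.1266] t 10.55 F [-0.9   0.37 -0.45]
0.64 [304. 163.] [ 0.6837 -0.1634] 0.774 
0.62 [201. 259.] [ 0.5895 -0.084 ] 0.052
```

Call:
{"op": "drive_tool", "data": {"slide": [[1, 0, -20], [0, 0, -35], [0, 0, -30], [0, 0, -16], [0, 0, -8], [0, 0, -2], [0, 0, 0]], "spin": [0, 0, 0, 0, 0, 0, 0], "fingers": [1, 1, 1, 1, 1, 1, 1]}}

```text
clock: 11.3
tcp_pos: [0.5899, -0.0838, 0.016]
tool_rot: [-1.265, -1.119, 1.118]
wrist_force: [-0.1, 0.0, 0.4]
finger_gap: 0.091
```

Call:
{"op": "drive_tool", "data": {"slide": [[0, 0, 0], [0, 0, 0], [0, 0, 0], [0, 0, 0], [0, 0, 0], [0, 0, 0], [0, 0, 0], [0, 0, 0]], "spin": [0, 0, 0, 0, 0, 0, 0, 0], "fingers": [0.5, 0.5, 0.5, 0.5, 0.5, 0.5, 0.5, 0.5]}}

```text
clock: 12.1
tcp_pos: [0.5896, -0.0832, 0.0156]
tool_rot: [-1.264, -1.119, 1.119]
wrist_force: [-0.4, 0.7, 1.8]
finger_gap: 0.0516
```

Call:
{"op": "drive_tool", "data": {"slide": [[0, 0, 5], [0, 0, 15], [0, 0, 25], [0, 0, 25], [0, 0, 20], [0, 0, 5], [0, 0, 0], [0, 0, 0]], "spin": [0, 0, 0, 0, 0, 0, 0, 0], "fingers": [0.5, 0.5, 0.5, 0.5, 0.5, 0.5, 0.5, 0.5]}}

```text
clock: 12.9
tcp_pos: [0.5887, -0.083, 0.1093]
tool_rot: [-1.262, -1.118, 1.12]
wrist_force: [-0.3, -0.2, -0.4]
finger_gap: 0.0517
```

```bash
python3 - <<'E'
from h import *
for i in range(6):
    bot.capture("wrist"); s=bot.observe(); print(np.round(s["wrist_force"],2),np.round(s["tcp_pos"],4)) 
E
```

```text
[-0.18  0.93 -0.39] [ 0.5886 -0.0831  0.1091]
[ 0.18  0.34 -0.68] [ 0.5886 -0.083   0.109 ]
[ 0.09  0.52 -0.58] [ 0.5888 -0.0831  0.1091]
[-0.01 -0.05 -1.56] [ 0.5889 -0.0831  0.1093]
[ 0.47 -0.23 -1.24] [ 0.5891 -0.0831  0.1095]
[ 0.23 -0.26 -0.21] [ 0.5892 -0.0832  0.1097]
```

The mean is about -0.8 N, so C holds wax. I'm carrying it to the wooden tray.

Call:
{"op": "drive_tool", "data": {"slide": [[-2, 10, 0], [-4, 20, 0], [-6, 30, 0], [-6, 40, 0], [-7, 40, 0], [-7, 40, 0], [-7, 40, 0], [-7, 40, 0]], "spin": [0, 0, 0, 0, 0, 0, 0, 0], "fingers": [0.5, 0.5, 0.5, 0.5, 0.5, 0.5, 0.5, 0.5]}}

```text
clock: 14.0
tcp_pos: [0.5426, 0.1789, 0.1106]
tool_rot: [-1.264, -1.119, 1.119]
wrist_force: [0.2, 0.9, -0.3]
finger_gap: 0.0518
```

Call:
{"op": "drive_tool", "data": {"slide": [[-7, 40, 0], [-6, 40, 0], [-4, 35, 0], [-2, 20, 0], [-2, 11, 0], [0, 0, 0], [0, 0, 0]], "spin": [0, 0, 0, 0, 0, 0, 0], "fingers": [0.5, 0.5, 0.5, 0.5, 0.5, 0.5, 0.5]}}

```text
clock: 14.7
tcp_pos: [0.5223, 0.3221, 0.1103]
tool_rot: [-1.265, -1.118, 1.12]
wrist_force: [0.1, 0.3, -1.0]
finger_gap: 0.0518
```

```bash
python3 look.py w3.png
```

```text
tcp [0.5224 0.3217 0.1104] t 14.75 F [-0.19 -0.63 -1.27]
0.75 [239. 258.] [0.5366 0.3216] 0.571
```

View pics/w3.png

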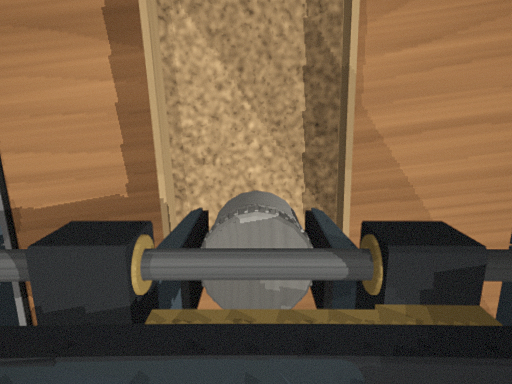

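Tin C is upright and centred between the wooden walls at about columns 160 and 345. I'm lowering it.

Call:
{"op": "drive_tool", "data": {"slide": [[0, 0, -15], [0, 0, -25], [0, 0, -25], [0, 0, -14], [0, 0, -7], [0, 0, -3], [0, 0, -1.5], [0, 0, -1]], "spin": [0, 0, 0, 0, 0, 0, 0, 0], "fingers": [0.5, 0.5, 0.5, 0.5, 0.5, 0.5, 0.5, 0.5]}}

```text
clock: 15.6
tcp_pos: [0.5232, 0.3231, 0.0198]
tool_rot: [-1.265, -1.121, 1.117]
wrist_force: [-0.6, -0.4, -0.3]
finger_gap: 0.0515
```

Call:
{"op": "drive_tool", "data": {"slide": [[0, 0, -0.5], [0, 0, -0.5], [0, 0, 0]], "spin": [0, 0, 0], "fingers": [0.5, 0.5, 0.5]}}

```text
clock: 15.9
tcp_pos: [0.5226, 0.3229, 0.0183]
tool_rot: [-1.264, -1.12, 1.119]
wrist_force: [0.7, 0.4, 0.5]
finger_gap: 0.0517
```

Call:
{"op": "drive_tool", "data": {"slide": [[0, 0, -0.5], [0, 0, -0.5], [0, 0, 0]], "spin": [0, 0, 0], "fingers": [0.5, 0.5, 0.5]}}

```text
clock: 16.2
tcp_pos: [0.5227, 0.3229, 0.0177]
tool_rot: [-1.264, -1.12, 1.119]
wrist_force: [-0.7, -0.5, 4.2]
finger_gap: 0.0518
```

Call:
{"op": "drive_tool", "data": {"slide": [[0, 0, 0], [0, 0, 0], [0, 0, 0], [0, 0, 0], [0, 0, 0], [0, 0, 10], [0, 0, 25], [0, 0, 40]], "spin": [0, 0, 0, 0, 0, 0, 0, 0], "fingers": [0.95, 0.95, 0.95, 0.95, 0.95, 0.95, 0.95, 0.95]}}

```text
clock: 17.0
tcp_pos: [0.521, 0.3219, 0.0911]
tool_rot: [-1.263, -1.115, 1.123]
wrist_force: [-0.0, 0.6, -0.5]
finger_gap: 0.0865
```

Call:
{"op": "drive_tool", "data": {"slide": [[-2, -15, 35], [-6, -40, 0], [-8, -40, 0], [-8, -40, 0], [-8, -40, 0], [-8, -40, 0], [-8, -40, 0], [-8, -40, 0]], "spin": [0, 0, 0, 0, 0, 0, 0, 0], "fingers": [1, 1, 1, 1, 1, 1, 1, 1]}}

```text
clock: 17.8
tcp_pos: [0.4662, 0.0263, 0.1279]
tool_rot: [-1.265, -1.12, 1.118]
wrist_force: [0.6, 0.4, -0.1]
finger_gap: 0.0912
```

Call:
{"op": "drive_tool", "data": {"slide": [[-7, -40, 0], [-5, -30, 0], [-2, -20, 0], [0, 0, 0], [0, 0, 0]], "spin": [0, 0, 0, 0, 0], "fingers": [1, 1, 1, 1, 1]}}

```text
clock: 18.3
tcp_pos: [0.4527, -0.0622, 0.1275]
tool_rot: [-1.265, -1.119, 1.117]
wrist_force: [-0.3, -0.1, 0.0]
finger_gap: 0.0912
```

```bash
python3 look.py
```

```text
tcp [ 0.4527 -0.0617  0.1274] t 18.35 F [-0.29  0.34  0.  ]
0.94 [195. 257.] [ 0.4527 -0.0619] 0.084 
0.73 [ 38. 333.] [0.3433 0.0101] 0.067 edge
```

Centred on A.

Call:
{"op": "drive_tool", "data": {"slide": [[0, 0, -20], [0, 0, -35], [0, 0, -30], [0, 0, -16], [0, 0, -8], [0, 0, -3], [0, 0, 0]], "spin": [0, 0, 0, 0, 0, 0, 0], "fingers": [1, 1, 1, 1, 1, 1, 1]}}

```text
clock: 19.1
tcp_pos: [0.453, -0.0618, 0.0153]
tool_rot: [-1.264, -1.12, 1.119]
wrist_force: [1.2, -0.5, 0.2]
finger_gap: 0.0914
```

Call:
{"op": "drive_tool", "data": {"slide": [[0, 0, 0], [0, 0, 0], [0, 0, 0], [0, 0, 0], [0, 0, 0], [0, 0, 0], [0, 0, 0], [0, 0, 0]], "spin": [0, 0, 0, 0, 0, 0, 0, 0], "fingers": [0.5, 0.5, 0.5, 0.5, 0.5, 0.5, 0.5, 0.5]}}

```text
clock: 19.9
tcp_pos: [0.4526, -0.0623, 0.0151]
tool_rot: [-1.265, -1.119, 1.119]
wrist_force: [-1.4, -0.3, 3.5]
finger_gap: 0.0519
```

Call:
{"op": "drive_tool", "data": {"slide": [[0, 0, 5], [0, 0, 15], [0, 0, 25], [0, 0, 25], [0, 0, 20], [0, 0, 5], [0, 0, 0], [0, 0, 0]], "spin": [0, 0, 0, 0, 0, 0, 0, 0], "fingers": [0.5, 0.5, 0.5, 0.5, 0.5, 0.5, 0.5, 0.5]}}

```text
clock: 20.7
tcp_pos: [0.4515, -0.062, 0.1089]
tool_rot: [-1.262, -1.117, 1.12]
wrist_force: [0.1, 0.6, -3.5]
finger_gap: 0.0519
```

```bash
python3 - <<'E'
from h import *
for i in range(6):
    bot.capture("wrist"); s=bot.observe(); print(np.round(s["wrist_force"],2),np.round(s["tcp_pos"],4)) 
E
```

```text
[ 0.13 -0.66 -2.52] [ 0.4514 -0.062   0.1087]
[ 0.55 -0.45 -1.98] [ 0.4516 -0.062   0.1087]
[-0.52  1.   -3.89] [ 0.4517 -0.0621  0.1089]
[-0.06  0.19 -2.14] [ 0.4519 -0.0621  0.109 ]
[ 0.65  0.03 -3.25] [ 0.4521 -0.0621  0.1092]
[-0.46  0.41 -3.87] [ 0.4522 -0.0622  0.1093]
```

The mean is about -3.0 N, so A holds silver (about 310 g). It goes to the near end of the blue tray.

Call:
{"op": "drive_tool", "data": {"slide": [[-2, -10, 0], [-5, -20, 0], [-8, -30, 0], [-10, -40, 0], [-10, -40, 0], [-10, -40, 0], [-8, -35, 0], [-6, -25, 0]], "spin": [0, 0, 0, 0, 0, 0, 0, 0], "fingers": [0.5, 0.5, 0.5, 0.5, 0.5, 0.5, 0.5, 0.5]}}

```text
clock: 21.8
tcp_pos: [0.3925, -0.3051, 0.11]
tool_rot: [-1.266, -1.118, 1.118]
wrist_force: [0.2, -0.5, -3.3]
finger_gap: 0.0519
```

Call:
{"op": "drive_tool", "data": {"slide": [[-4, -15, 0], [-1, -5, 0], [0, 0, 0], [0, 0, 0]], "spin": [0, 0, 0, 0], "fingers": [0.5, 0.5, 0.5, 0.5]}}

```text
clock: 22.2
tcp_pos: [0.3885, -0.3211, 0.1098]
tool_rot: [-1.263, -1.12, 1.119]
wrist_force: [-0.1, 0.8, -2.7]
finger_gap: 0.0522
```

```bash
python3 look.py w4.png; python3 -c "
from h import *
c=bot.capture('side'); cv2.imwrite('pics/s4.png',cv2.resize(c['img'][:,:,::-1],(800,600)))"
```

```text
tcp [ 0.3886 -0.321   0.1099] t 22.25 F [ 0.09  0.72 -2.78]
0.91 [239. 255.] [ 0.4033 -0.3208] 0.578
```

View pics/s4.png

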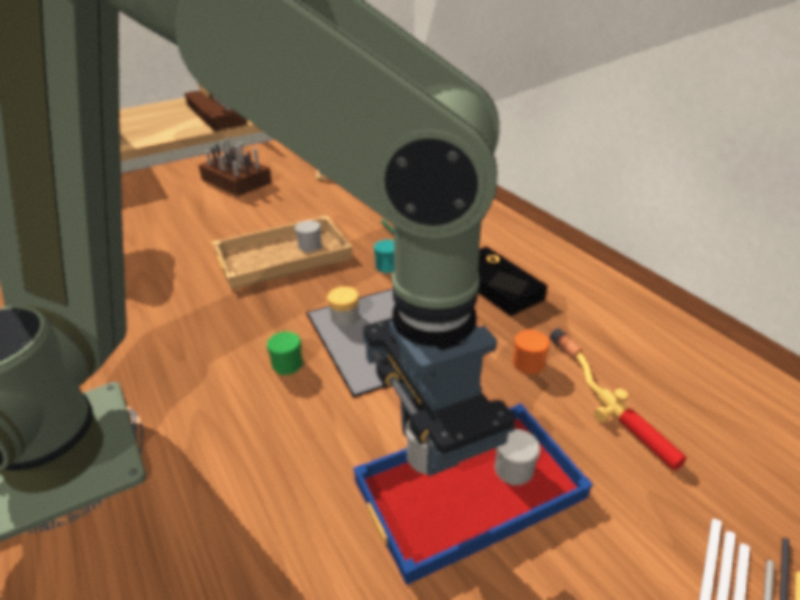

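Tin B stands upright in the blue tray at (515,455) and tin C in the wooden tray at (308,236). Tin A is held over the near part of the blue tray. I'm lowering it.

Call:
{"op": "drive_tool", "data": {"slide": [[0, 0, -15], [0, 0, -25], [0, 0, -25], [0, 0, -14], [0, 0, -7], [0, 0, -3], [0, 0, -1.5], [0, 0, -1]], "spin": [0, 0, 0, 0, 0, 0, 0, 0], "fingers": [0.5, 0.5, 0.5, 0.5, 0.5, 0.5, 0.5, 0.5]}}

```text
clock: 23.15
tcp_pos: [0.3891, -0.3225, 0.0191]
tool_rot: [-1.266, -1.12, 1.119]
wrist_force: [0.8, 0.5, -3.0]
finger_gap: 0.052
```

Call:
{"op": "drive_tool", "data": {"slide": [[0, 0, -0.5], [0, 0, -0.5], [0, 0, -0.5], [0, 0, 0]], "spin": [0, 0, 0, 0], "fingers": [0.5, 0.5, 0.5, 0.5]}}

```text
clock: 23.55
tcp_pos: [0.3886, -0.3223, 0.0172]
tool_rot: [-1.265, -1.119, 1.119]
wrist_force: [0.2, 0.7, -1.9]
finger_gap: 0.052
```

Call:
{"op": "drive_tool", "data": {"slide": [[0, 0, -0.5], [0, 0, 0]], "spin": [0, 0], "fingers": [0.5, 0.5]}}

```text
clock: 23.75
tcp_pos: [0.3887, -0.3224, 0.0171]
tool_rot: [-1.265, -1.119, 1.119]
wrist_force: [-1.1, 1.1, 5.2]
finger_gap: 0.052
```

Contact. I release, lift and move clear.

Call:
{"op": "drive_tool", "data": {"slide": [[0, 0, 0], [0, 0, 0], [0, 0, 0], [0, 0, 0], [0, 0, 0], [0, 0, 10], [0, 0, 25], [0, 0, 40]], "spin": [0, 0, 0, 0, 0, 0, 0, 0], "fingers": [0.95, 0.95, 0.95, 0.95, 0.95, 0.95, 0.95, 0.95]}}

```text
clock: 24.55
tcp_pos: [0.3873, -0.3211, 0.0911]
tool_rot: [-1.259, -1.118, 1.119]
wrist_force: [-0.1, -0.8, 0.2]
finger_gap: 0.0868
```

Call:
{"op": "drive_tool", "data": {"slide": [[0, 0, 40], [0, 20, 40], [0, 40, 20], [0, 40, 0], [0, 40, 0], [0, 20, 0], [0, 0, 0], [0, 0, 0]], "spin": [0, 0, 0, 0, 0, 0, 0, 0], "fingers": [1, 1, 1, 1, 1, 1, 1, 1]}}

```text
clock: 25.35
tcp_pos: [0.3888, -0.1624, 0.1921]
tool_rot: [-1.265, -1.12, 1.12]
wrist_force: [0.9, 0.7, 0.0]
finger_gap: 0.0912
```

```bash
python3 - <<'E'
from fit import *
ims=[]
for n in ["scene","side"]:
    c=bot.capture(n); ims.append(cv2.resize(c["img"][:,:,::-1],(400,300)))
    for l,z in [("tin_1",.005),("tin_checked",.003)]:
        for r in bot.cut_out(n,l):
            if r["p"]<.4: continue
            p,f=fit([(c,r["mask"].astype(float))],lambda p:cyl(p,z),at(c,*r["location"],.03)[:2],(.01,.01)); print(n,l,round(r["p"],2),np.round(p,3),round(f,2))
    cv2.imwrite(f"pics/f_{n}.png",cv2.resize(c["img"][:,:,::-1],(800,600)))
print(bot.observe()["clock"])
E
```

```text
scene tin_1 0.96 [ 0.391 -0.323] 0.08
scene tin_1 0.93 [0.626 0.171] 0.14
scene tin_1 0.82 [ 0.512 -0.336] 0.15
scene tin_1 0.77 [0.346 0.007] 0.19
scene tin_1 0.74 [0.522 0.324] 0.16
scene tin_1 0.57 [ 0.671 -0.194] 0.09
side tin_1 0.87 [ 0.39  -0.319] 0.11
side tin_1 0.73 [ 0.668 -0.191] 0.12
side tin_1 0.6 [ 0.514 -0.334] 0.14
side tin_1 0.57 [0.344 0.011] 0.24
side tin_1 0.46 [0.516 0.329] 0.81
side tin_checked 0.56 [0.474 0.072] 0.49
25.65
```

View pics/f_scene.png

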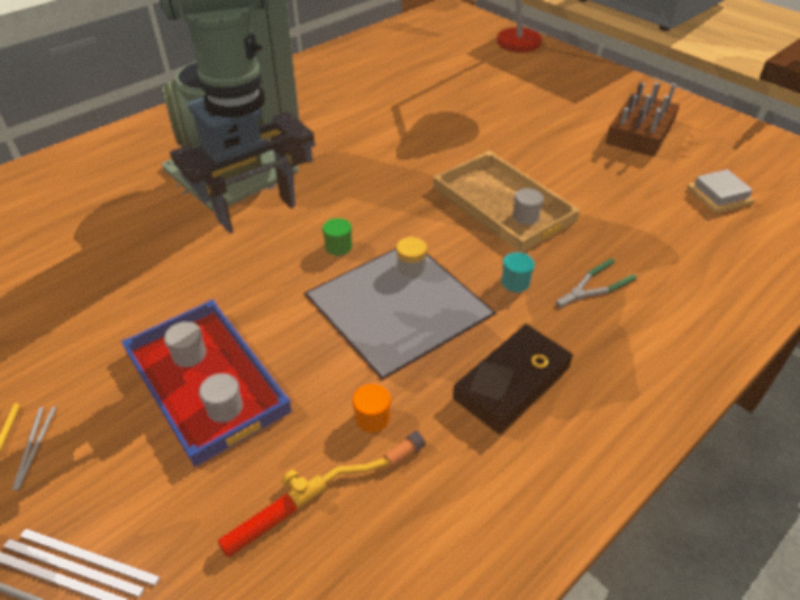

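Two tins stand upright in the blue tray, at (185,345) and (221,398), and one in the wooden tray at (527,207). Everything else is where it was, so I'm handing in.

```bash
python3 -c "
from cell import bot
print(bot.hand_in())"
```

```text
the job is handed in; nothing more can be done
None
```

I sorted all three plain tins by weight and handed the job in at about 26 s on the robot's clock, well under the 64 s limit.

| Tin | Start position (x, y in m) | Wrist force when lifted | Verdict | Where it stands now |
|---|---|---|---|---|
| A | (0.452, -0.062) | about 3.0 N | silver | blue tray, near end |
| B | (0.597, 0.057) | about 3.9 N | silver | blue tray, far end |
| C | (0.589, -0.084) | about 0.8 N | wax | wooden tray |

I lowered each tin until the wrist force showed contact (4 to 6 N) before opening the fingers.

**Last checks:**
- **Placed tins:** the final scene picture shows all three standing upright in the right trays. Their fitted positions agree with the targets to within about 6 mm.
- **Bystanders:** the brass-lidded tin, charcoal block, torch, pliers and the coloured look-alikes appear where they were.
- **Weak readings:** in the last side view the arm partly hid things, so the fits for the tin in the wooden tray and for the brass-lidded tin were poor. The network did not report the brass-lidded tin in the last scene view, though it is plainly visible in the picture.
- **Small nudge:** at the first grasp, on tin B, the fingers were a few millimetres off centre. The tin probably shifted slightly on the mat before it was lifted.

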